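Change the wrong dropper at the back of a packed set

TASK

This gift set was packed with the wrong dropper bottle: the one with the blue collar, in the middle of the rear row, shut in behind two tall dark bottles. Stand both tall bottles aside on the grey mat, then stand the blue-collar dropper in the red reject tray and the yellow-collar dropper from the bench in the rear middle cell in its place, and last put each tall bottle back into the very cell it came from. Everything ends standing upright, and no bottle may be tipped over on the way.

Things in the scene. Friction and masses are not known exactly. Their poses are not given: they have to be found in the camera images.
- capped_mid (a point): Tall dark bottle with closed black over-cap, 50 mm across, 177 mm tall, loose, 0.26 kg. Point on its axis, half-way up (88.5 mm above its underside), z up. Starts in either front cell; the other tall bottle is 66 mm beside it, so close the fingers along the tray's x (front to back), 50 to 75 mm above this point, where it is 48 mm across for gripping.
- pump_mid (a point): Tall dark bottle with an open pump head and short spout (no over-cap), 50 mm across, 160 mm tall, loose, 0.26 kg. Point on its axis, half-way up (80 mm above its underside), z up. Starts in the other front cell. Grip it like the other one, 48 to 65 mm above this point, 48 mm across for gripping.
- dropper_blue_mid (a point): Wrong dropper: amber bottle, blue collar, black teat, 102 mm tall, loose, 0.06 kg. Point on its axis, 51 mm above its underside, z up. Above the underside: body 30 mm across to 62 mm, collar 22 mm across to 75 mm, teat 14 mm across above. Starts in the rear middle cell: grip the collar, 10 to 24 mm above this point, clear of the walls. The tall bottles leave no room for a gripper over it.
- dropper_yellow_mid (a point): The right dropper: the same shape, size and mass as the blue one but with a yellow collar. Point half-way up (51 mm above its underside), z up. It starts standing free on the bench, between the robot and the set tray.
- cell_rear (a point): Rear middle cell of the fixed brown set tray (136 mm wide, 110 deep, on a plywood board): centre of its inner floor, 8 mm above the bench; x points from the tray's front to its back (away from the robot), y to its left, z up. Opening 42 x 42 mm; walls 38 mm, outer rim 42 mm above this floor. The cells either side hold low black caps, 36 mm tall.
- cell_front_left (a point): Front left cell of the set tray: centre of its inner floor, 8 mm above the bench, axes as cell_rear. Clear opening 60 mm (x) by 64 mm (y), walls 38 to 42 mm high above this floor. Its centre lies 53 mm in front of and 33 mm to the left (+y of the tray) of the rear middle cell's.
- cell_front_right (a point): Front right cell: as the front left one, but 33 mm to the right (-y of the tray).
- mat_top (a point): Grey bench mat, 210 mm (its x) by 120 mm (its y), 3 mm thick, fixed, lying flat to the left or right of the set tray; the point is the centre of its upper face, z up.
- reject_tray_in (a point): Red square reject tray, 140 by 140 mm outside, walls 4 mm thick and 30 mm tall, fixed, on the other side of the set tray from the mat; the point is the centre of its inner floor (4 mm above the bench), z up.

How it is judged:
By the outcome, as a careful person would: the job done as asked, in the order asked, and still so for the second after the job is handed in, with the robot touching nothing.
It also fails if it takes over 125 s, if anything falls off the work surface, if the arm or the gripper's body presses on something with over 40 N, if the wrist force passes 120 N, or if a joint passes its speed limit or range.

ROBOT

A 6-joint arm with a two-finger parallel gripper is mounted at the origin on a cart in front of the work surface, level with it; the furniture and walls round the work are solid. World frame = base frame: x ahead of the robot, y to its left, z up, the work surface at z = 0. Lengths are in m, angles in degrees, forces in N, time in s.
With the tool pointing down it reaches from about 0.275 to 0.75 m from the base axis. Payload 10.2 kg.
Tool frame: the origin (TCP) lies on the centre line of the jaws, within the pads' length; the fingertips stand 19 mm ahead of it and the grasp point (between the pads) is the TCP (ctrl.nose_length is the distance from the TCP to the fingertips, in m); z points along the fingers, y is the direction in which the jaws open and shut (so a half turn about z gives the same grasp; the last joint's range is limited). The gripper opens to 85 mm and grips with 20 to 120 N. Pads are 22 mm wide; open, the fingers measure 114 mm over their backs; the gripper's body (76 mm by 85 mm) begins 54 mm behind the grasp point. The pads swing forward as they close: fully open they stand 13 mm farther back than shut.
Start: joints at [-85.394, 17.928, 85.812, -0, 76.261, -12.8], TCP at [0.157, -0.501, 0.25] pointing down, gripper open.
Joint ranges: [-168.41, 168.41], [-55.51, 124.54], [10.69, 146.95], [-70.63, 250.63], [1, 178], [-165.06, 165.06]. Speed limits (degrees/s): [136.94, 136.94, 172.46, 180, 180, 180].

INTERFACE

Orientations are given as a 3x3 rotation matrix whose columns are the frame's x, y, z axes.
In Python, from workcell import ctrl gives the robot as it stands. The module is installed in compiled form; this text tells all that it offers.
- The arm moves only by the shell command python3 -m jog 'ROWS' [FORCE]. ROWS is JSON, one flat list of numbers, 5 for each row, row after row: the shift along the world's x, y, z in mm, then the turn about the world's z in rad, then the finger opening in mm, from 0 to 85.4. A call has 1 to 20 rows; each row is the pose to reach, as a shift and turn from the pose commanded when the call began; what a row does not reach only later rows make up. A row lasts 1/10 s, in which the tool goes at most 50 mm and 8.59 degrees, less where a joint would pass 70% of its speed; a pose out of reach is approached as far as the arm can. A call with a gripper value outside its range is refused whole. The fingers move at their own pace and stop on an object; FORCE is the grip in N (left out, the last holds). Time passes only in rows, so rows that repeat a pose let the fingers close. It gives the time, the measured TCP pose, the force and the opening at its end, in the units of the state.
- ctrl.observe(): the state, without advancing time (a new reading comes with each control period).
- ctrl.capture(name): name is "side" or "top"; returns (picture, depth): 420x560x3 uint8, red, green, blue; 420x560 float32, m along the optical axis (not along the pixel's ray), 0 where there is no reading.
- ctrl.camera_info(name): a dict with "intrinsics" (3x3 intrinsics, pixels), "dist" ([k1, k2, p1, p2, k3] as OpenCV has them; the pictures are not rectified), "rvec" (rotation vector, rad) and "tvec" (3), from world to camera coordinates, as OpenCV has them. Camera axes: x right, y down, z forward; pixel columns grow to the right and rows downward; lengths in m; the calibration is good to about 2 mm. A picture is of the moment at which its call begins. camera_info takes no time and is no camera call.
- ctrl.hand_in(): hands the job in, once; it reports no verdict.
The state is a dict: "time_s": time; "joints": joint angles; "qd": joint speeds; "joint_torque": joint torques, N m; "eef_pos": TCP position; "ee_rot": TCP orientation; "wrist_force": force on the tool from outside, world axes, zero at the start; "moment": the same for the moment, N m; "width": finger opening in m.
Only numpy, scipy, OpenCV 4.12 (cv2) and the standard library are available. Lean on these libraries where they do the work, as an engineer would, in place of code of your own. Each camera call takes 0.05 s, during which the arm holds its last target. There are 200 camera calls.

## Working session

There is one attempt and no reset: what is moved stays moved. The work goes in short steps, Python scripts to look and compute and a shell command to move; the robot and the scene stay as the last step left them, time stands still between calls to the robot, and variables do not carry over. Pictures are saved under pics/ and viewed, about 12 in all and at most 16, crops included, and the job is handed in when it is done.

```bash
mkdir -p pics; cat > h.py <<'E'
import numpy as np, cv2
from workcell import ctrl
def cam(n):
    i=ctrl.camera_info(n); R,_=cv2.Rodrigues(np.array(i["rvec"],float)); return np.array(i["intrinsics"]),np.array(i["dist"],float),R,np.array(i["tvec"],float).ravel()
def snap(n,f):
    im,d=ctrl.capture(n); cv2.imwrite("pics/"+f,im[:,:,::-1]); np.save(f"pics/{n}_d.npy",d); np.save(f"pics/{n}_i.npy",im); return im,d
def ray(n,uv):
    K,D,R,t=cam(n); p=cv2.undistortPoints(np.array(uv,float).reshape(-1,1,2),K,D)[:,0]
    return -R.T@t, np.c_[p,np.ones(len(p))]@R
def onz(n,uv,z):
    o,d=ray(n,uv); return o+d*((z-o[2])/d[:,2])[:,None]
def cloud(n,d):
    h,w=d.shape; u,v=np.meshgrid(np.arange(w),np.arange(h)); o,r=ray(n,np.c_[u.ravel(),v.ravel()])
    P=o+r*d.reshape(-1,1); P[d.ravel()==0]=np.nan; return P.reshape(h,w,3)
E
python3 - <<'E'
from h import *
a,_=snap("top","top0.png"); snap("side","side0.png")
for n in("top","side"):
    o,r=ray(n,[[280,210]]); print(n,o,r)
print(ctrl.observe())
E
```

```text
top [0.39894436 0.00574571 0.92036963] [[ 0.18933665  0.0118362  -0.98184915]]
side [0.58474874 0.80163614 0.63543372] [[-0.05452139 -0.82171143 -0.56729157]]
{'time_s': 0.1, 'joints': array([-8.53968144e+01,  1.79547784e+01,  8.58505857e+01, -1.46996877e-04,
        7.62610603e+01, -1.27996878e+01]), 'qd': array([-0.02551006, -0.04719911, -0.22911856, -0.01795811, -0.0452796 ,
       -0.04377042]), 'joint_torque': array([ 2.64970360e-03, -4.12895608e+01, -2.60142034e+01, -1.37044185e-04,
        3.03419569e-03,  3.31559612e-06]), 'eef_pos': array([ 0.15699322, -0.50075059,  0.24979922]), 'ee_rot': array([[ 9.54225160e-01,  2.99089176e-01, -9.55249327e-05],
       [ 2.99089083e-01, -9.54224494e-01,  1.15538464e-03],
       [ 2.54410811e-04, -1.13106756e-03, -9.99999328e-01]]), 'wrist_force': array([ 0.56922905, -0.1605848 , -0.6920414 ]), 'moment': array([-0.01428328,  0.03492282,  0.01335888]), 'width': 0.08515404783595303}
```

View pics/top0.png

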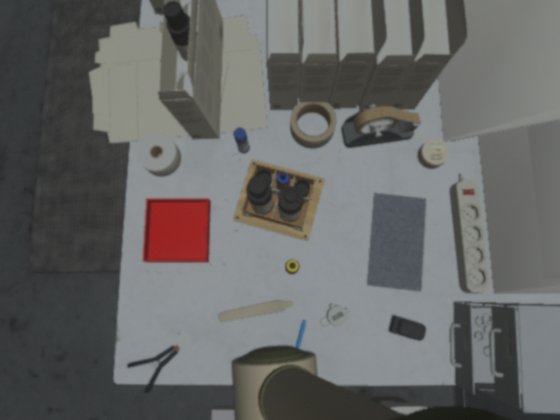

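View pics/side0.png

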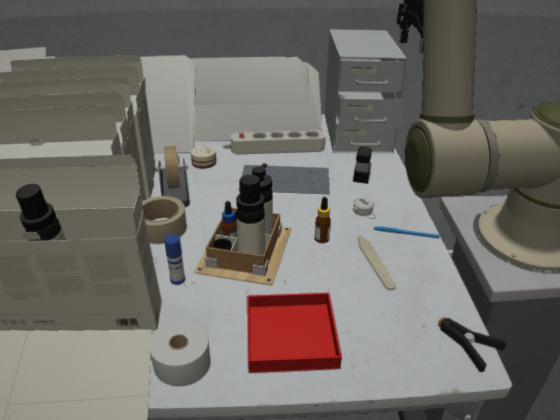

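The top view shows the tray around (280,198) with tall bottles at (260,185) and (292,200), the yellow dropper at (292,266), the red tray at (178,230) and the mat at (397,240). The side view shows the taller capped bottle on the robot's left. Next I'll measure them.

```bash
python3 - <<'E'
from h import *
im=np.load("pics/top_i.npy"); P=cloud("top",np.load("pics/top_d.npy"))
hsv=cv2.cvtColor(im,cv2.COLOR_RGB2HSV)
def rect(m,z,name):
    m=m.astype(np.uint8); c=max(cv2.findContours(m,0,1)[0],key=cv2.contourArea)
    w=onz("top",c[:,0].astype(float),z)[:,:2]
    r=cv2.minAreaRect((w*1000).astype(np.float32)); print(name,r)
H,S,V=[hsv[...,i].astype(int) for i in range(3)]
Y,X=np.mgrid[:420,:560]
rect(((H<6)|(H>174))&(S>150)&(X<230)&(X>130)&(Y>180)&(Y<280),0.034,"red rim")
g=(im.max(2)<140)&(X>355)&(X<440)&(Y>180)&(Y<300); rect(cv2.morphologyEx(g.astype(np.uint8),cv2.MORPH_OPEN,np.ones((5,5))),0.003,"mat")
b=(S>60)&(X>225)&(X<335)&(Y>155)&(Y<245)&(H<30); rect(cv2.morphologyEx(b.astype(np.uint8),cv2.MORPH_CLOSE,np.ones((9,9))),0.008,"board")
y=(H>20)&(H<35)&(S>140)&(X>270)&(X<310)&(Y>250)&(Y<285); ys,xs=np.nonzero(y); print("yellow",len(xs),onz("top",[[xs.mean(),ys.mean()]],0.07))
bl=(H>100)&(H<130)&(S>120)&(X>270)&(X<300)&(Y>165)&(Y<190); ys,xs=np.nonzero(bl); print("blue",len(xs),onz("top",[[xs.mean(),ys.mean()]],0.07))
z=P[...,2]; reg=(X>225)&(X<335)&(Y>155)&(Y<245)
for lo,hi in((.17,.2),(.145,.165),(.085,.11)):
    m=reg&(z>lo)&(z<hi); n,l,st,ce=cv2.connectedComponentsWithStats(m.astype(np.uint8))
    for i in range(1,n):
        if st[i,4]>8: q=P[l==i]; print(lo,st[i],ce[i].round(1),np.median(q,0).round(4),q.min(0).round(3),q.max(0).round(3))
m=reg&(z>.042)&(z<.056); q=P[m][:,:2]; print("rim",m.sum(),cv2.minAreaRect((q*1000).astype(np.float32)))
for n,r in(("top",(150,240,225,340)),("side",(160,290,190,345))):
    i=np.load(f"pics/{n}_i.npy")[r[0]:r[1],r[2]:r[3],::-1]
    cv2.imwrite(f"pics/{n}_crop.png",cv2.resize(i,None,fx=5,fy=5,interpolation=2)[:600,:800])
E
```

```text
red rim ((526.550537109375, 242.14181518554688), (132.2560577392578, 137.1911163330078), 0.005687826778739691)
mat ((506.29144287109375, -243.89549255371094), (124.92120361328125, 215.52783203125), 83.40391540527344)
board ((600.4114379882812, 19.705848693847656), (172.06646728515625, 145.81723022460938), 74.38948059082031)
yellow 64 [[ 0.44540886 -0.00859321  0.07      ]]
blue 63 [[0.63134813 0.01031368 0.07      ]]
0.17 [248 176  19  20 301] [257.  185.2] [0.5873 0.0569 0.185 ] [0.571 0.04  0.17 ] [0.605 0.074 0.189]
0.145 [246 179  25  23 187] [259.2 193.8] [0.5757 0.0532 0.1477] [0.565 0.034 0.145] [0.609 0.081 0.165]
0.145 [278 186  25  25 306] [289.2 198.8] [ 0.5656 -0.0021  0.1471] [ 0.548 -0.027  0.145] [0.595 0.019 0.165]
0.085 [280 172   8  10  46] [282.8 176.3] [0.6273 0.0096 0.1004] [0.621 0.001 0.085] [0.641 0.016 0.11 ]
0.085 [249 195  24  14  62] [261.8 204.3] [0.5673 0.0521 0.0972] [0.564 0.032 0.085] [0.591 0.079 0.11 ]
0.085 [278 206  24  11  59] [289.3 212.7] [ 0.5501 -0.0027  0.0995] [ 0.547 -0.027  0.085] [0.565 0.02  0.109]
rim 548 ((601.5697631835938, 19.778732299804688), (135.9842071533203, 110.83306121826172), 74.64170837402344)
```

View pics/top_crop.png

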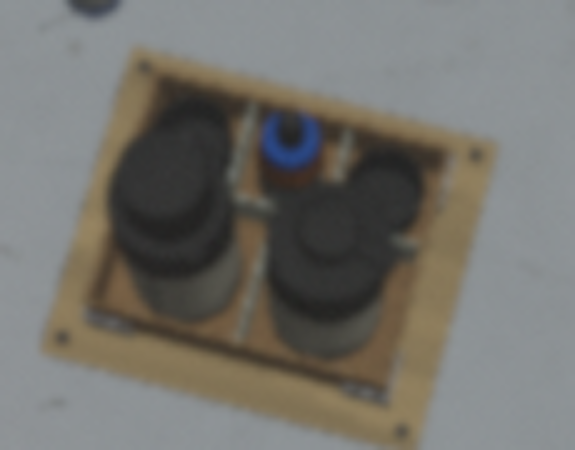

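View pics/side_crop.png

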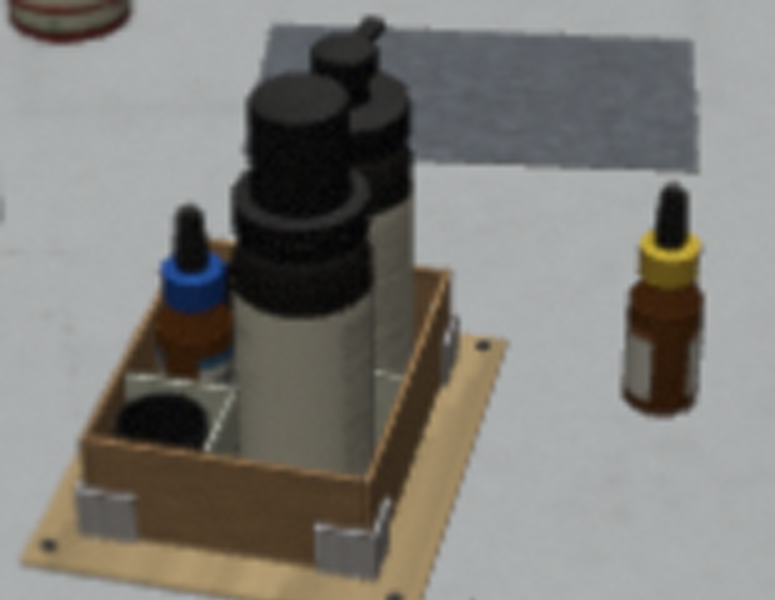

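The crops show the capped bottle in the front left cell and the pump bottle in the front right, with the pump's spout pointing about +x/−y. Before choosing grip heights I'll measure each bottle's width against height.

```bash
python3 - <<'E'
from h import *
im=np.load("pics/side_i.npy"); P=cloud("side",np.load("pics/side_d.npy")).reshape(-1,3)
def prof(c,r,zs):
    for z in zs:
        m=(np.hypot(P[:,0]-c[0],P[:,1]-c[1])<r)&(abs(P[:,2]-z)<.003); q=P[m]
        if len(q)>4: print(int(z*1000),m.sum(),"x",q[:,0].min().round(3),q[:,0].max().round(3),"ymax",q[:,1].max().round(3),"wid",np.ptp(q[:,0]).round(3))
print("cap");prof((.588,.057),.03,np.arange(.06,.19,.006))
print("pump");prof((.5715,-.005),.032,np.arange(.1,.175,.006))
print("yellow");prof((.445,-.0086),.02,np.arange(.01,.11,.01))
print("blue");prof((.631,.011),.02,np.arange(.06,.115,.01))
E
```

```text
cap
60 64 x 0.564 0.613 ymax 0.082 wid 0.049
66 80 x 0.564 0.613 ymax 0.082 wid 0.049
72 70 x 0.564 0.613 ymax 0.082 wid 0.049
78 81 x 0.564 0.613 ymax 0.082 wid 0.049
84 69 x 0.564 0.612 ymax 0.082 wid 0.049
90 72 x 0.564 0.612 ymax 0.083 wid 0.048
96 78 x 0.564 0.612 ymax 0.085 wid 0.048
102 79 x 0.564 0.614 ymax 0.082 wid 0.05
108 83 x 0.564 0.613 ymax 0.082 wid 0.05
114 86 x 0.564 0.613 ymax 0.082 wid 0.05
120 88 x 0.564 0.613 ymax 0.082 wid 0.049
126 113 x 0.565 0.611 ymax 0.08 wid 0.046
132 37 x 0.565 0.612 ymax 0.08 wid 0.047
138 84 x 0.565 0.612 ymax 0.082 wid 0.047
144 107 x 0.565 0.612 ymax 0.081 wid 0.047
150 134 x 0.565 0.612 ymax 0.081 wid 0.047
156 58 x 0.572 0.605 ymax 0.076 wid 0.033
162 61 x 0.572 0.605 ymax 0.075 wid 0.032
168 59 x 0.572 0.606 ymax 0.075 wid 0.034
174 67 x 0.572 0.606 ymax 0.075 wid 0.034
180 63 x 0.572 0.606 ymax 0.074 wid 0.034
186 187 x 0.572 0.606 ymax 0.075 wid 0.034
pump
100 27 x 0.547 0.562 ymax 0.017 wid 0.016
106 26 x 0.547 0.562 ymax 0.019 wid 0.016
112 23 x 0.547 0.562 ymax 0.017 wid 0.016
118 26 x 0.547 0.562 ymax 0.019 wid 0.016
124 35 
[... 335 characters left out ...]
x 0.56 0.581 ymax 0.005 wid 0.022
yellow
10 36 x 0.432 0.461 ymax 0.005 wid 0.028
20 36 x 0.433 0.461 ymax 0.007 wid 0.028
30 39 x 0.434 0.461 ymax 0.007 wid 0.028
40 43 x 0.432 0.462 ymax 0.007 wid 0.03
50 49 x 0.432 0.46 ymax 0.005 wid 0.028
60 23 x 0.437 0.457 ymax 0.002 wid 0.02
69 24 x 0.436 0.458 ymax 0.004 wid 0.022
80 26 x 0.436 0.454 ymax 0.003 wid 0.018
90 21 x 0.441 0.452 ymax -0.003 wid 0.012
99 21 x 0.441 0.451 ymax -0.003 wid 0.01
blue
60 60 x 0.616 0.644 ymax 0.024 wid 0.029
69 23 x 0.619 0.642 ymax 0.021 wid 0.023
79 42 x 0.619 0.641 ymax 0.022 wid 0.023
89 23 x 0.624 0.637 ymax 0.016 wid 0.013
99 19 x 0.625 0.635 ymax 0.016 wid 0.009
109 18 x 0.625 0.634 ymax 0.016 wid 0.009
```

Measured positions agree with the tray's geometry. The tray yaw is −15.4°, the capped bottle is at (588.5,57) and the pump at (572,−5). I'm going above the capped bottle, turning +57.2°.

```bash
python3 -m jog '[0,0,50,0.15,85, 30,40,100,0.3,85, 60,80,100,0.45,85, 90,120,100,0.6,85, 120,160,100,0.75,85, 155,200,100,0.9,85, 185,240,100,0.998,85, 216,280,100,0.998,85, 247,320,100,0.998,85, 278,360,100,0.998,85, 309,400,100,0.998,85, 340,440,100,0.998,85, 371,480,100,0.998,85, 402,520,100,0.998,85, 432,558,100,0.998,85, 432,558,100,0.998,85, 432,558,100,0.998,85, 432,558,100,0.998,85]' 40
```

```text
time_s: 1.9
eef_pos: [0.5889, 0.0569, 0.3497]
ee_rot: [[0.265, 0.964, -0.001], [0.964, -0.265, -0.0], [-0.0, -0.001, -1.0]]
wrist_force: [0.3, 1.2, -0.5]
width: 0.085
```

```bash
python3 -m jog '[0,0,-25,0,85, 0,0,-50,0,85, 0,0,-75,0,85, 0,0,-100,0,85, 0,0,-120,0,85, 0,0,-140,0,85, 0,0,-155,0,85, 0,0,-170,0,85, 0,0,-185,0,85, 0,0,-197,0,85, 0,0,-203,0,85, 0,0,-203,0,85]'; python3 - <<'E'
from h import *
i,_=snap("side","s1.png"); cv2.imwrite("pics/s1c.png",cv2.resize(i[60:300,150:400,::-1],None,fx=2,fy=2))
E
```

```text
time_s: 3.1
eef_pos: [0.5887, 0.0566, 0.1469]
ee_rot: [[0.266, 0.964, -0.001], [0.964, -0.266, 0.0], [-0.0, -0.001, -1.0]]
wrist_force: [0.3, 0.2, -0.7]
width: 0.085
```

View pics/s1c.png

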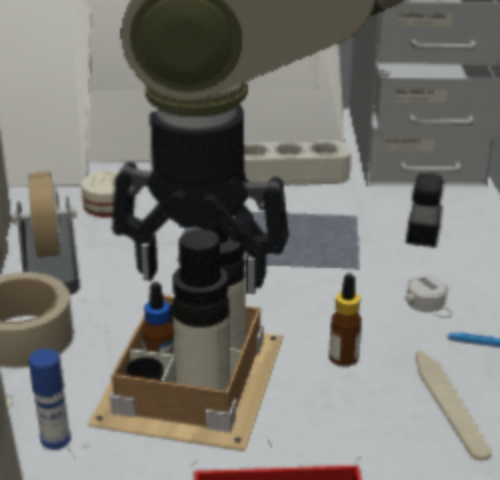

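The pads straddle the capped bottle at crop (145,260) and (255,265), level with its collar. I'm closing the gripper.

```bash
python3 -m jog '[0,0,0,0,40, 0,0,0,0,40, 0,0,0,0,40, 0,0,0,0,40, 0,0,0,0,40, 0,0,0,0,40, 0,0,0,0,40, 0,0,0,0,40, 0,0,5,0,40, 0,0,10,0,40, 0,0,15,0,40, 0,0,15,0,40]' 45
```

```text
time_s: 4.35
eef_pos: [0.5892, 0.057, 0.163]
ee_rot: [[0.266, 0.964, 0.001], [0.964, -0.266, -0.0], [0.0, 0.001, -1.0]]
wrist_force: [-0.4, -0.2, -2.8]
width: 0.0476
```

```bash
python3 -m jog '[0,0,15,0,40, 0,0,35,0,40, 0,0,60,0,40, 0,0,85,0,40, 0,0,110,0,40, 0,0,135,0,40, 0,0,160,0,40, 0,0,175,0,40, 0,0,182,0,40, -1,-10,182,0,40, -3,-25,182,0,40, -5,-45,182,0,40, -7,-65,182,0,40, -9,-85,182,0,40, -11,-105,182,0,40, -13,-125,182,0,40, -15,-145,182,0,40, -17,-165,182,0,40, -20,-185,182,0,40, -22,-205,182,0,40]'; python3 -m jog '[-2,-20,0,0,40, -4,-40,0,0,40, -6,-60,0,0,40, -8,-80,0,0,40, -10,-93,0,0,40, -11,-100,0,0,40, -11,-102,0,0,40, -11,-102,-20,0,40, -11,-102,-40,0,40, -11,-102,-65,0,40, -11,-102,-90,0,40, -11,-102,-115,0,40, -11,-102,-140,0,40, -11,-102,-160,0,40, -11,-102,-175,0,40, -11,-102,-185,0,40, -11,-102,-190,0,40, -11,-102,-190,0,40]'; python3 - <<'E'
from h import *
i,d=snap("side","s2.png"); cv2.imwrite("pics/s2c.png",cv2.resize(i[60:300,150:400,::-1],None,fx=2,fy=2))
E
```

```text
time_s: 6.35
eef_pos: [0.5661, -0.15, 0.3431]
ee_rot: [[0.267, 0.964, -0.002], [0.964, -0.267, 0.001], [0.0, -0.002, -1.0]]
wrist_force: [-0.2, 0.1, -3.7]
width: 0.048
time_s: 8.15
eef_pos: [0.5561, -0.2497, 0.1541]
ee_rot: [[0.265, 0.964, -0.0], [0.964, -0.265, 0.0], [0.0, -0.0, -1.0]]
wrist_force: [0.5, 0.5, -2.8]
width: 0.0478
```

View pics/s2c.png

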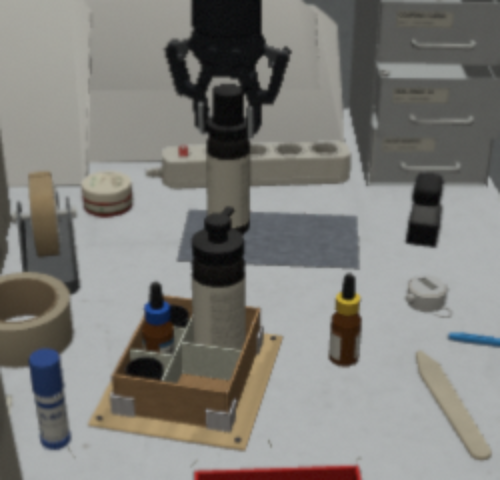

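The capped bottle hangs upright over the mat at crop (230,170), about 12 mm up. I'm lowering it and releasing.

```bash
python3 -m jog '[0,0,-4,0,40, 0,0,-7,0,40, 0,0,-9,0,40, 0,0,-11,0,40, 0,0,-12,0,40, 0,0,-12,0,40, 0,0,-12,0,40]'
```

```text
time_s: 8.9
eef_pos: [0.5561, -0.2502, 0.1431]
ee_rot: [[0.266, 0.964, 0.001], [0.964, -0.266, -0.001], [-0.001, 0.001, -1.0]]
wrist_force: [-2.2, -0.7, 6.3]
width: 0.0477
```

```bash
python3 -m jog '[0,0,0,0,60, 0,0,0,0,85, 0,0,0,0,85, 0,0,0,0,85, 0,0,0,0,85, 0,0,10,0,85, 0,0,25,0,85, 0,0,50,0,85, 0,0,80,0,85, 0,0,120,0,85, 0,0,160,0,85, 0,20,160,0,85, 2,50,160,0,85, 5,90,160,0,85, 8,130,160,0,85, 11,170,160,0,85, 14,210,160,0,85, 15,235,160,0,85, 16,245,160,0,85, 16,245,160,0,85]'; python3 - <<'E'
from h import *
i,d=snap("side","s3.png"); P=cloud("side",d).reshape(-1,3)
m=(abs(P[:,2]-.142)<.006)&(np.hypot(P[:,0]-.56,P[:,1]+.25)<.05); q=P[m]; print("cap ring",m.sum(),q.min(0),q.max(0))
for z in(.12,.142):
    m=(abs(P[:,2]-z)<.004)&(np.hypot(P[:,0]-.572,P[:,1]+.005)<.04); q=P[m]; print("pump",z,m.sum(),q.min(0),q.max(0))
E
```

```text
time_s: 10.9
eef_pos: [0.572, -0.0042, 0.3024]
ee_rot: [[0.264, 0.964, 0.0], [0.964, -0.264, -0.0], [-0.0, 0.0, -1.0]]
wrist_force: [0.5, -0.4, -0.0]
width: 0.0849
cap ring 140 [ 0.53121484 -0.26607757  0.13600719] [ 0.57842202 -0.22565206  0.14791203]
pump 0.12 119 [ 0.54641929 -0.01033501  0.11603862] [0.59518678 0.02047158 0.12398689]
pump 0.142 110 [ 0.54876725 -0.01730228  0.13800885] [0.59462463 0.01922072 0.14595751]
```

```bash
python3 -m jog '[0,0,-25,0,85, 0,0,-50,0,85, 0,0,-75,0,85, 0,0,-100,0,85, 0,0,-120,0,85, 0,0,-135,0,85, 0,0,-150,0,85, 0,0,-160,0,85, 0,0,-164,0,85, 0,0,-164,0,85, 0,0,-164,0,40, 0,0,-164,0,40, 0,0,-164,0,40, 0,0,-164,0,40, 0,0,-164,0,40, 0,0,-164,0,40, 0,0,-164,0,40, 0,0,-164,0,40, 0,0,-160,0,40, 0,0,-155,0,40]' 45
```

```text
time_s: 12.95
eef_pos: [0.5716, -0.0048, 0.147]
ee_rot: [[0.266, 0.964, -0.002], [0.964, -0.266, 0.0], [-0.0, -0.002, -1.0]]
wrist_force: [-0.6, -0.5, -2.0]
width: 0.0485
```

```bash
python3 -m jog '[0,0,10,0,40, 0,0,30,0,40, 0,0,55,0,40, 0,0,80,0,40, 0,0,105,0,40, 0,0,130,0,40, 0,0,145,0,40, 0,0,150,0,40, -8,-8,150,0,40, -20,-20,150,0,40, -35,-35,150,0,40, -50,-50,150,0,40, -65,-68,150,0,40, -80,-88,150,0,40, -92,-108,150,0,40, -100,-130,150,0,40, -106,-152,150,0,40, -110,-175,150,0,40, -113,-198,150,0,40, -115,-215,150,0,40]'; python3 -m jog '[-1,-10,0,0,40, -1,-16,0,0,40, -1,-18,0,0,40, -1,-18,-20,0,40, -1,-18,-40,0,40, -1,-18,-65,0,40, -1,-18,-90,0,40, -1,-18,-115,0,40, -1,-18,-132,0,40, -1,-18,-144,0,40, -1,-18,-150,0,40, -1,-18,-154,0,40, -1,-18,-158,0,40, -1,-18,-161,0,40, -1,-18,-162,0,40, -1,-18,-163,0,40, -1,-18,-163,0,40]'
```

```text
time_s: 14.95
eef_pos: [0.4559, -0.2212, 0.2963]
ee_rot: [[0.267, 0.964, -0.002], [0.964, -0.267, 0.001], [0.001, -0.002, -1.0]]
wrist_force: [0.5, -0.0, -3.5]
width: 0.0476
time_s: 16.65
eef_pos: [0.4561, -0.238, 0.1344]
ee_rot: [[0.266, 0.964, 0.0], [0.964, -0.266, -0.0], [-0.0, 0.0, -1.0]]
wrist_force: [0.5, 0.9, -2.0]
width: 0.0483
```

```bash
python3 -m jog '[0,0,-1,0,40, 0,0,-1.5,0,40, 0,0,-2,0,40, 0,0,-2,0,40, 0,0,-2,0,40]';  python3 -m jog '[0,0,0,0,60, 0,0,0,0,75, 0,0,0,0,75, 0,0,0,0,75, 0,0,0,0,75, 0,0,10,0,75, 0,0,25,0,75, 0,0,50,0,75, 0,0,80,0,75, 0,0,120,0,75, 0,0,150,0,60, 20,20,150,0,60, 40,50,150,0,60, 65,90,150,0,60, 90,130,150,0,60, 115,170,150,0,60, 140,205,150,0,60, 165,235,150,0,60, 175,249,150,0,60, 175,249,150,0,60]'; python3 - <<'E'
from h import *
i,d=snap("side","s4.png"); P=cloud("side",d)
t=ctrl.capture("top"); cv2.imwrite("pics/t4.png",t[0][:,:,::-1])
cv2.imwrite("pics/s4c.png",cv2.resize(i[60:300,150:400,::-1],None,fx=2,fy=2))
Q=P.reshape(-1,3)
for z in(.06,.078,.09,.1):
    m=(abs(Q[:,2]-z)<.004)&(np.hypot(Q[:,0]-.631,Q[:,1]-.011)<.025); q=Q[m]; print("blue",z,m.sum(),q.min(0),q.max(0))
E
```

```text
time_s: 17.15
eef_pos: [0.4564, -0.2383, 0.1342]
ee_rot: [[0.266, 0.964, 0.001], [0.964, -0.266, -0.001], [-0.001, 0.002, -1.0]]
wrist_force: [-2.5, 2.9, 13.3]
width: 0.0479
time_s: 19.15
eef_pos: [0.6316, 0.013, 0.2823]
ee_rot: [[0.263, 0.965, 0.0], [0.965, -0.263, 0.0], [0.0, -0.0, -1.0]]
wrist_force: [0.1, -1.0, 0.3]
width: 0.0599
blue 0.06 85 [0.61573095 0.00185563 0.05604978] [0.64439798 0.02597047 0.0639918 ]
blue 0.078 46 [0.61875352 0.01185898 0.07444047] [0.64139721 0.02213326 0.08173452]
blue 0.09 28 [0.62384258 0.00691622 0.08620459] [0.63708483 0.01854149 0.09391908]
blue 0.1 24 [0.62359986 0.00996561 0.09627368] [0.63473769 0.01619101 0.10383681]
```

View pics/s4c.png

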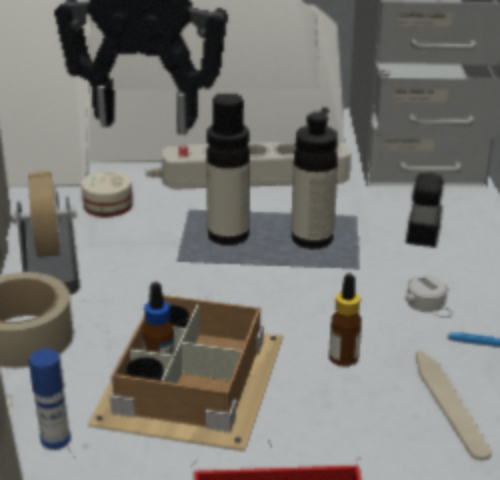

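Both tall bottles stand upright on the mat, at crop (228,190) and (313,195). The blue dropper is at (630.5,11), and I'm gripping its collar at z≈0.078.

```bash
python3 -m jog '[-1,-2,-25,0,60, -1,-2,-50,0,60, -1,-2,-75,0,60, -1,-2,-100,0,60, -1,-2,-125,0,60, -1,-2,-145,0,60, -1,-2,-165,0,60, -1,-2,-180,0,60, -1,-2,-192,0,60, -1,-2,-200,0,60, -1,-2,-204,0,60, -1,-2,-204,0,60, -1,-2,-204,0,15, -1,-2,-204,0,15, -1,-2,-204,0,15, -1,-2,-204,0,15, -1,-2,-204,0,15, -1,-2,-204,0,15, -1,-2,-204,0,15]' 25; python3 -m jog '[0,0,0,0,15, 0,0,0,0,15, 0,0,4,0,15, 0,0,10,0,15, 0,0,20,0,15, 0,0,35,0,15, 0,0,35,0,15]'
```

```text
time_s: 21.15
eef_pos: [0.6304, 0.009, 0.079]
ee_rot: [[0.266, 0.964, 0.001], [0.964, -0.266, -0.0], [0.0, 0.001, -1.0]]
wrist_force: [0.1, 0.2, 6.0]
width: 0.029
time_s: 21.85
eef_pos: [0.6312, 0.0089, 0.1162]
ee_rot: [[0.266, 0.964, 0.004], [0.964, -0.266, -0.001], [0.0, 0.005, -1.0]]
wrist_force: [0.3, 0.2, -0.9]
width: 0.0284
```

```bash
python3 - <<'E'
from h import *
i,d=snap("side","s5.png")
cv2.imwrite("pics/s5c.png",cv2.resize(i[120:290,170:330,::-1],None,fx=3.5,fy=3.5,interpolation=2))
E
```

```text
(no output)
```

View pics/s5c.png

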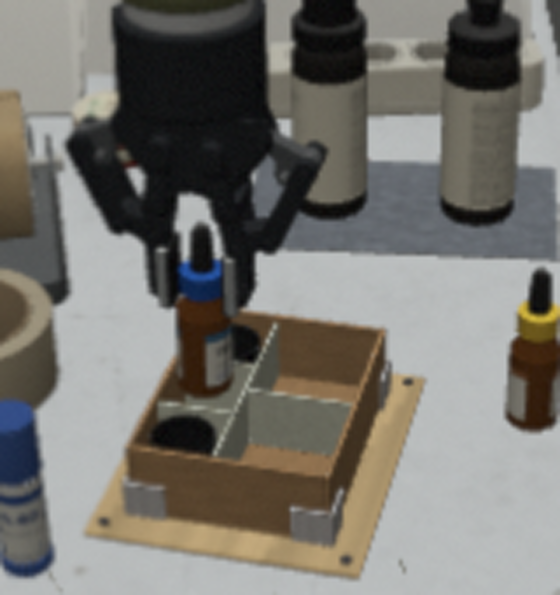

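The blue dropper hangs upright between the pads at crop (203,310), clear of the walls. I'm carrying it to the red tray.

```bash
python3 -m jog '[0,0,20,0,15, 0,0,40,0,15, 0,0,55,0,15, 0,0,60,0,15, -4,10,60,0,15, -12,25,60,0,15, -21,45,60,0,15, -30,65,60,0,15, -39,85,60,0,15, -48,105,60,0,15, -57,125,60,0,15, -66,145,60,0,15, -75,165,60,0,15, -84,185,60,0,15, -93,205,60,0,15, -100,222,60,0,15, -104,231,60,0,15, -105,233,60,0,15, -105,233,60,0,15]'; python3 -m jog '[0,0,-20,0,15, 0,0,-40,0,15, 0,0,-60,0,15, 0,0,-75,0,15, 0,0,-85,0,15, 0,0,-92,0,15, 0,0,-96,0,15, 0,0,-98,0,15, 0,0,-98,0,15]'; python3 - <<'E'
from h import *
i,d=snap("side","s6.png")
cv2.imwrite("pics/s6c.png",cv2.resize(i[150:380,220:400,::-1],None,fx=2.5,fy=2.5,interpolation=2))
E
```

```text
time_s: 23.8
eef_pos: [0.5247, 0.2421, 0.173]
ee_rot: [[0.265, 0.964, -0.001], [0.964, -0.265, -0.0], [-0.0, -0.0, -1.0]]
wrist_force: [-0.1, -0.7, 0.2]
width: 0.0286
time_s: 24.7
eef_pos: [0.5252, 0.242, 0.0755]
ee_rot: [[0.266, 0.964, 0.0], [0.964, -0.266, 0.0], [0.0, 0.0, -1.0]]
wrist_force: [0.5, -0.0, -1.2]
width: 0.0287
```

View pics/s6c.png

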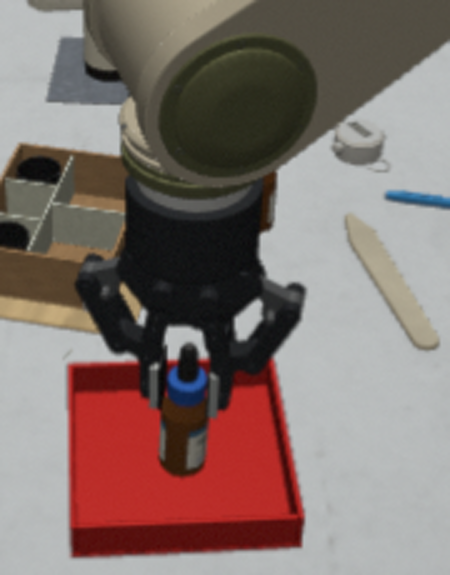

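The dropper is upright in the red tray with its base at crop (185,470), almost on the floor. I'll feel for contact before releasing.

```bash
python3 -m jog '[0,0,-1,0,15, 0,0,-1,0,15, 0,0,-1,0,15]'; python3 -m jog '[0,0,-1,0,15, 0,0,-1,0,15, 0,0,-1,0,15]'; python3 -m jog '[0,0,-1,0,15, 0,0,-1,0,15, 0,0,-1,0,15]'
```

```text
time_s: 25.05
eef_pos: [0.5255, 0.2421, 0.075]
ee_rot: [[0.266, 0.964, 0.001], [0.964, -0.266, 0.0], [0.001, 0.001, -1.0]]
wrist_force: [-0.9, 0.3, 5.2]
width: 0.0286
time_s: 25.35
eef_pos: [0.5258, 0.2422, 0.0748]
ee_rot: [[0.266, 0.964, 0.002], [0.964, -0.266, 0.001], [0.001, 0.002, -1.0]]
wrist_force: [-1.3, -1.1, 12.3]
width: 0.0289
time_s: 25.65
eef_pos: [0.5263, 0.2422, 0.0745]
ee_rot: [[0.266, 0.964, 0.004], [0.964, -0.266, 0.001], [0.002, 0.004, -1.0]]
wrist_force: [-1.4, -1.8, 16.4]
width: 0.0283
```

```bash
python3 -m jog '[0,0,1,0,15, 0,0,2,0,15, 0,0,2,0,40, 0,0,2,0,60, 0,0,2,0,60, 0,0,2,0,60, 0,0,15,0,60, 0,0,35,0,60, 0,0,65,0,60, 0,0,100,0,60, 0,0,130,0,60, -5,-20,130,0,60, -15,-50,130,0,60, -27,-90,130,0,60, -40,-130,130,0,60, -52,-170,130,0,60, -65,-210,130,0,60, -75,-240,130,0,60, -80,-250,130,0,60, -80,-250,130,0,60]'; python3 - <<'E'
from h import *
i,d=snap("side","s7.png"); Q=cloud("side",d).reshape(-1,3)
for n,c,zs in(("yel",(.446,-.008),(.03,.05,.066,.09)),("blue",(.526,.242),(.03,.05,.066,.09))):
  for z in zs:
    m=(abs(Q[:,2]-z)<.004)&(np.hypot(Q[:,0]-c[0],Q[:,1]-c[1])<.025); q=Q[m]; print(n,z,m.sum(),q.min(0).round(4),q.max(0).round(4))
cv2.imwrite("pics/s7c.png",cv2.resize(i[130:380,150:400,::-1],None,fx=2.3,fy=2.3,interpolation=2))
E
```

```text
time_s: 27.65
eef_pos: [0.4449, -0.0086, 0.203]
ee_rot: [[0.268, 0.963, 0.001], [0.963, -0.268, -0.0], [0.0, 0.001, -1.0]]
wrist_force: [0.6, -0.5, -0.1]
width: 0.0603
yel 0.03 46 [ 0.431  -0.0094  0.0265] [0.4612 0.0068 0.034 ]
yel 0.05 69 [ 0.4317 -0.0157  0.0462] [0.4605 0.0069 0.0539]
yel 0.066 37 [ 0.4354 -0.0079  0.0627] [0.4574 0.0029 0.07  ]
yel 0.09 24 [ 0.4409 -0.0103  0.086 ] [ 0.4528 -0.0036  0.0938]
blue 0.03 65 [0.5106 0.2434 0.0262] [0.539  0.2581 0.0339]
blue 0.05 75 [0.5095 0.242  0.0461] [0.5392 0.2573 0.054 ]
blue 0.066 39 [0.5135 0.2448 0.0622] [0.535  0.2541 0.0699]
blue 0.09 40 [0.5186 0.2411 0.0862] [0.5306 0.2494 0.0939]
```

View pics/s7c.png

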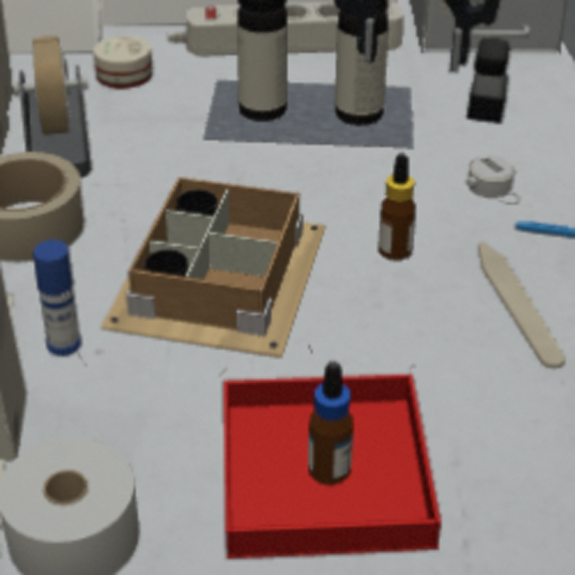

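The blue dropper stands upright in the red tray at crop (332,430). I'm descending on the yellow one at (446,−8).

```bash
python3 -m jog '[1,0,-25,0,60, 1,0,-50,0,60, 1,0,-75,0,60, 1,0,-95,0,60, 1,0,-110,0,60, 1,0,-122,0,60, 1,0,-129,0,60, 1,0,-131,0,60, 1,0,-131,0,60, 1,0,-131,0,15, 1,0,-131,0,15, 1,0,-131,0,15, 1,0,-131,0,15, 1,0,-131,0,15, 1,0,-131,0,15, 1,0,-131,0,15, 1,0,-131,0,15, 1,0,-131,0,15, 1,0,-131,0,15]' 25; python3 -m jog '[0,0,4,0,15, 0,0,10,0,15, 0,0,25,0,15, 0,0,45,0,15, 0,0,65,0,15, 0,0,85,0,15, 0,0,100,0,15, 0,0,100,0,15]'; python3 - <<'E'
from h import *
i,d=snap("side","s8.png"); cv2.imwrite("pics/s8c.png",cv2.resize(i[80:260,230:400,::-1],None,fx=3,fy=3,interpolation=2))
Q=cloud("side",d).reshape(-1,3)
for z in(.11,.12,.13,.14,.145):
    m=(abs(Q[:,2]-z)<.004)&(np.hypot(Q[:,0]-.446,Q[:,1]+.008)<.018); q=Q[m]; print(z,m.sum(),q.min(0).round(4),q.max(0).round(4))
E
```

```text
time_s: 29.6
eef_pos: [0.4465, -0.0081, 0.0718]
ee_rot: [[0.266, 0.964, 0.001], [0.964, -0.266, -0.0], [0.0, 0.001, -1.0]]
wrist_force: [0.4, 0.7, 6.8]
width: 0.0285
time_s: 30.4
eef_pos: [0.4467, -0.0081, 0.1731]
ee_rot: [[0.266, 0.964, 0.003], [0.964, -0.266, -0.001], [-0.0, 0.004, -1.0]]
wrist_force: [0.2, 0.3, -1.2]
width: 0.0283
0.11 56 [ 0.4332 -0.0083  0.106 ] [0.4615 0.0053 0.1139]
0.12 56 [ 0.4317 -0.013   0.1161] [0.4618 0.0065 0.1238]
0.13 55 [ 0.4327 -0.0108  0.1262] [0.4607 0.0062 0.1339]
0.14 61 [ 0.4309 -0.0118  0.1363] [0.461  0.0076 0.1438]
0.145 65 [ 0.4321 -0.0118  0.1411] [0.4606 0.0065 0.1489]
```

View pics/s8c.png

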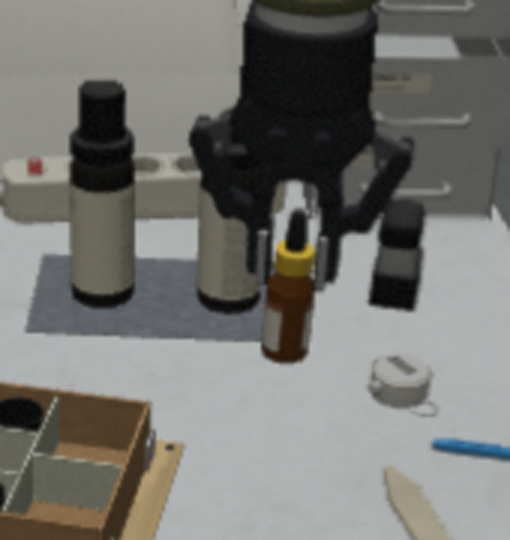

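The yellow dropper is held upright at crop (288,320). I'm moving over the rear cell and descending partway to check.

```bash
python3 -m jog '[8,1,0,0,15, 22,2,0,0,15, 42,4,0,0,15, 62,6,0,0,15, 82,8,0,0,15, 102,10,0,0,15, 122,12,0,0,15, 142,14,0,0,15, 160,16,0,0,15, 174,18,0,0,15, 182,19,0,0,15, 185,19,0,0,15, 185,19,0,0,15, 185,19,-15,0,15, 185,19,-30,0,15, 185,19,-40,0,15, 185,19,-40,0,15]'; python3 - <<'E'
from h import *
i,d=snap("side","s9.png"); cv2.imwrite("pics/s9c.png",cv2.resize(i[150:290,170:330,::-1],None,fx=4,fy=4,interpolation=2))
Q=cloud("side",d).reshape(-1,3)
for z in(.07,.08,.09,.1):
    m=(abs(Q[:,2]-z)<.004)&(np.hypot(Q[:,0]-.631,Q[:,1]-.011)<.02); q=Q[m]; print(z,m.sum(),q.min(0).round(4),q.max(0).round(4))
E
```

```text
time_s: 32.15
eef_pos: [0.6302, 0.0111, 0.13]
ee_rot: [[0.266, 0.964, -0.003], [0.964, -0.266, 0.0], [-0.0, -0.003, -1.0]]
wrist_force: [0.6, -0.3, -0.5]
width: 0.0285
0.07 55 [0.6152 0.0128 0.0663] [0.6435 0.0257 0.074 ]
0.08 57 [0.6148 0.0117 0.076 ] [0.643  0.0254 0.0839]
0.09 55 [0.6145 0.0091 0.0862] [0.6443 0.0257 0.0937]
0.1 58 [0.6141 0.0084 0.0965] [0.644  0.0251 0.1039]
```

View pics/s9c.png

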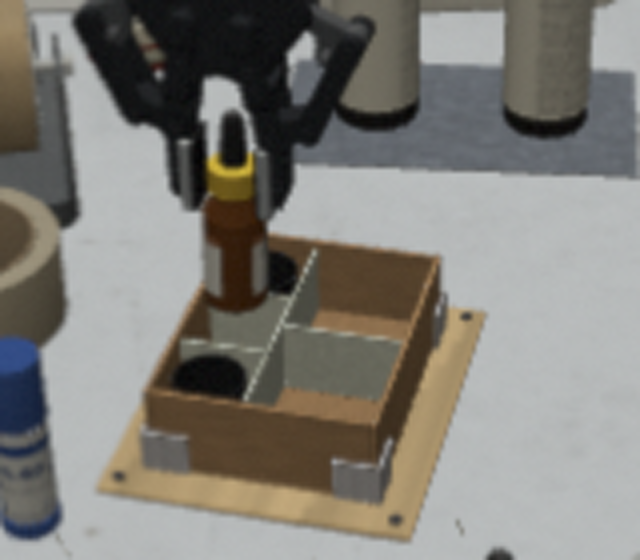

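The dropper is at (629.5,10.5) against a cell centre of (631.4,11.6), within the 6 mm clearance. I'm shifting +1.5 mm and inserting.

```bash
python3 -m jog '[1.5,1,-5,0,15, 1.5,1,-12,0,15, 1.5,1,-20,0,15, 1.5,1,-28,0,15, 1.5,1,-35,0,15, 1.5,1,-41,0,15, 1.5,1,-45,0,15, 1.5,1,-48,0,15, 1.5,1,-49,0,15, 1.5,1,-49,0,15, 1.5,1,-49,0,15]'; python3 -m jog '[0,0,-1,0,15, 0,0,-1,0,15, 0,0,-1,0,15]'
```

```text
time_s: 33.3
eef_pos: [0.6327, 0.012, 0.0826]
ee_rot: [[0.266, 0.964, 0.001], [0.964, -0.266, -0.0], [0.0, 0.001, -1.0]]
wrist_force: [0.3, 0.2, -0.7]
width: 0.0287
time_s: 33.6
eef_pos: [0.6325, 0.012, 0.0813]
ee_rot: [[0.266, 0.964, 0.0], [0.964, -0.266, -0.0], [0.0, 0.0, -1.0]]
wrist_force: [0.3, 1.2, -1.3]
width: 0.0288
```

```bash
python3 -m jog '[0,0,-1,0,15, 0,0,-1.5,0,15, 0,0,-1.5,0,15]'; python3 -m jog '[0,0,0,0,30, 0,0,0,0,45, 0,0,0,0,55, 0,0,0,0,55, 0,0,0,0,55, 0,0,10,0,55, 0,0,25,0,55, 0,0,50,0,55, 0,0,85,0,55, 0,0,130,0,55, 0,0,180,0,70, 0,0,200,0,80, 0,0,200,0,80]'; python3 - <<'E'
from h import *
i,d=snap("side","s10.png"); cv2.imwrite("pics/s10c.png",cv2.resize(i[100:290,170:350,::-1],None,fx=3,fy=3,interpolation=2))
Q=cloud("side",d).reshape(-1,3)
for n,c,zs in(("yel",(.631,.011),(.06,.08,.1)),("pump",(.456,-.238),(.06,.1,.135)),("cap",(.555,-.25),(.06,.1,.145))):
  for z in zs:
    m=(abs(Q[:,2]-z)<.004)&(np.hypot(Q[:,0]-c[0],Q[:,1]-c[1])<.035); q=Q[m]; print(n,z,m.sum(),q.min(0).round(4),q.max(0).round(4))
E
```

```text
time_s: 33.9
eef_pos: [0.6326, 0.012, 0.08]
ee_rot: [[0.266, 0.964, 0.0], [0.964, -0.266, -0.0], [0.0, 0.0, -1.0]]
wrist_force: [-0.7, -0.2, 1.1]
width: 0.0283
time_s: 35.2
eef_pos: [0.6333, 0.012, 0.2851]
ee_rot: [[0.266, 0.964, 0.008], [0.964, -0.266, -0.001], [0.001, 0.008, -1.0]]
wrist_force: [-0.2, -0.7, 0.1]
width: 0.0801
yel 0.06 78 [0.6177 0.0058 0.0565] [0.6462 0.0265 0.0639]
yel 0.08 62 [0.6205 0.0008 0.0761] [0.6432 0.0239 0.084 ]
yel 0.1 28 [0.6271 0.0095 0.0962] [0.6385 0.0192 0.1033]
pump 0.06 66 [ 0.4323 -0.2355  0.0561] [ 0.4807 -0.2102  0.0639]
pump 0.1 75 [ 0.4317 -0.238   0.0962] [ 0.4814 -0.2117  0.104 ]
pump 0.135 71 [ 0.4338 -0.244   0.1311] [ 0.4797 -0.2126  0.1389]
cap 0.06 62 [ 0.5308 -0.2492  0.056 ] [ 0.5797 -0.2251  0.0639]
cap 0.1 66 [ 0.531  -0.2488  0.0961] [ 0.579  -0.223   0.1039]
cap 0.145 103 [ 0.5309 -0.2644  0.1414] [ 0.5784 -0.2244  0.1489]
```

View pics/s10c.png

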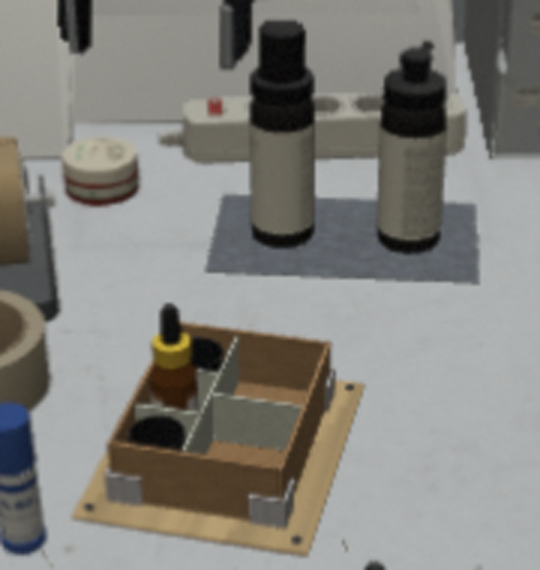

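The yellow dropper stands in the rear middle cell at crop (172,360). Next is the pump bottle on the mat.

```bash
python3 -m jog '[-20,-10,0,0,80, -45,-35,0,0,80, -75,-65,0,0,80, -105,-95,0,0,80, -130,-130,0,0,80, -150,-165,0,0,80, -165,-200,0,0,80, -175,-235,0,0,80, -176,-249,0,0,80, -176,-249,0,0,80, -176,-249,0,0,80]'
```

```text
time_s: 36.35
eef_pos: [0.4567, -0.2361, 0.2792]
ee_rot: [[0.265, 0.964, -0.001], [0.964, -0.265, 0.001], [0.001, -0.001, -1.0]]
wrist_force: [0.0, 0.9, 0.2]
width: 0.0801
```

```bash
python3 -m jog '[0,-1,-25,0,80, 0,-1,-50,0,80, 0,-1,-75,0,80, 0,-1,-100,0,80, 0,-1,-118,0,80, 0,-1,-132,0,80, 0,-1,-141,0,80, 0,-1,-145,0,80, 0,-1,-145,0,80, 0,-1,-145,0,40, 0,-1,-145,0,40, 0,-1,-145,0,40, 0,-1,-145,0,40, 0,-1,-145,0,40, 0,-1,-145,0,40, 0,-1,-145,0,40, 0,-1,-145,0,40, 0,-1,-145,0,40]' 45; python3 -m jog '[0,0,5,0,40, 0,0,12,0,40, 0,0,30,0,40, 0,0,50,0,40, 0,0,75,0,40, 0,0,100,0,40, 0,0,125,0,40, 0,0,145,0,40, 0,0,150,0,40, 0,0,150,0,40]'
```

```text
time_s: 38.15
eef_pos: [0.4569, -0.2383, 0.1357]
ee_rot: [[0.266, 0.964, 0.001], [0.964, -0.266, -0.001], [-0.001, 0.002, -1.0]]
wrist_force: [0.5, 0.3, 5.8]
width: 0.0481
time_s: 39.15
eef_pos: [0.4565, -0.2379, 0.2849]
ee_rot: [[0.266, 0.964, 0.0], [0.964, -0.266, -0.0], [-0.0, 0.0, -1.0]]
wrist_force: [0.1, -0.1, -3.5]
width: 0.0481
```

```bash
python3 -m jog '[0,10,0,0,40, 1,28,0,0,40, 3,50,0,0,40, 6,72,0,0,40, 11,94,0,0,40, 20,115,0,0,40, 32,135,0,0,40, 46,155,0,0,40, 60,173,0,0,40, 74,190,0,0,40, 88,206,0,0,40, 101,219,0,0,40, 110,227,0,0,40, 115,231,0,0,40, 115,231,0,0,40, 115,231,-25,0,40, 115,231,-50,0,40, 115,231,-70,0,40, 115,231,-78,0,40, 115,231,-78,0,40]'; python3 - <<'E'
from h import *
i,d=snap("side","s11.png"); cv2.imwrite("pics/s11c.png",cv2.resize(i[100:290,170:350,::-1],None,fx=3,fy=3,interpolation=2))
Q=cloud("side",d).reshape(-1,3)
for z in(.09,.11,.13,.15):
    m=(abs(Q[:,2]-z)<.004)&(np.hypot(Q[:,0]-.5715,Q[:,1]+.006)<.032); q=Q[m]; print(z,m.sum(),q.min(0).round(4),q.max(0).round(4))
E
```

```text
time_s: 41.15
eef_pos: [0.571, -0.0073, 0.2062]
ee_rot: [[0.266, 0.964, -0.002], [0.964, -0.266, 0.0], [-0.0, -0.002, -1.0]]
wrist_force: [1.1, 0.2, -2.9]
width: 0.0478
0.09 84 [ 0.5447 -0.0046  0.086 ] [0.594  0.0187 0.094 ]
0.11 95 [ 0.5449 -0.0025  0.1061] [0.5936 0.0186 0.1138]
0.13 107 [ 0.5449 -0.008   0.126 ] [0.5949 0.0195 0.1339]
0.15 99 [ 0.545  -0.0042  0.146 ] [0.5944 0.0205 0.154 ]
```

View pics/s11c.png

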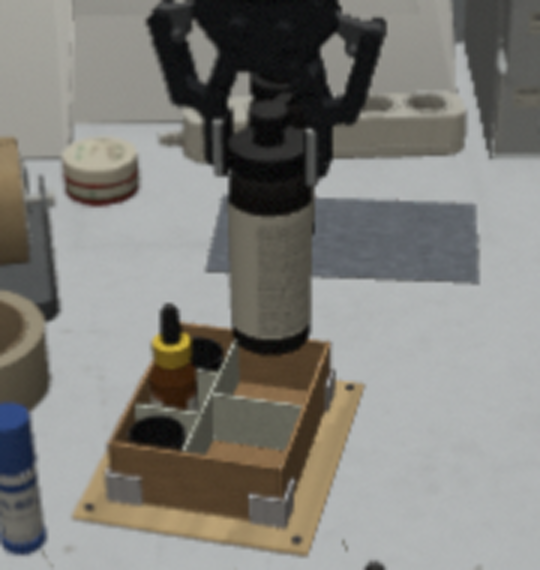

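The pump hangs at (569.5,−6) against a cell centre of (571.5,−6.2). It hides the capped bottle from this view. I'm shifting +2 mm and lowering.

```bash
python3 -m jog '[2,0,-8,0,40, 2,0,-18,0,40, 2,0,-28,0,40, 2,0,-38,0,40, 2,0,-47,0,40, 2,0,-54,0,40, 2,0,-59,0,40, 2,0,-62,0,40, 2,0,-63,0,40, 2,0,-63,0,40]'; python3 -m jog '[0,0,-1,0,40, 0,0,-2,0,40, 0,0,-2,0,40]'
```

```text
time_s: 42.2
eef_pos: [0.5737, -0.007, 0.144]
ee_rot: [[0.266, 0.964, 0.0], [0.964, -0.266, -0.0], [0.0, 0.0, -1.0]]
wrist_force: [-0.4, -1.0, -3.0]
width: 0.0482
time_s: 42.5
eef_pos: [0.5735, -0.0069, 0.1418]
ee_rot: [[0.266, 0.964, -0.0], [0.964, -0.266, -0.0], [-0.0, -0.0, -1.0]]
wrist_force: [0.2, -0.7, -2.4]
width: 0.0481
```

```bash
python3 -m jog '[0,0,-1,0,40, 0,0,-2,0,40, 0,0,-2,0,40, 0,0,-2,0,40]'
```

```text
time_s: 42.9
eef_pos: [0.5738, -0.0069, 0.1407]
ee_rot: [[0.266, 0.964, 0.001], [0.964, -0.266, -0.0], [0.0, 0.001, -1.0]]
wrist_force: [-2.0, 0.6, 5.4]
width: 0.0481
```

```bash
python3 -m jog '[0,0,0,0,60, 0,0,0,0,80, 0,0,0,0,80, 0,0,0,0,80, 0,0,0,0,80, 0,0,10,0,80, 0,0,25,0,80, 0,0,50,0,80, 0,0,80,0,80, 0,0,120,0,80, 0,0,160,0,80, -1,-20,160,0,85, -4,-50,160,0,85, -7,-90,160,0,85, -10,-130,160,0,85, -13,-170,160,0,85, -16,-210,160,0,85, -18,-235,160,0,85, -18,-243,160,0,85, -18,-243,160,0,85]'; python3 - <<'E'
from h import *
i,d=snap("side","s12.png"); Q=cloud("side",d).reshape(-1,3)
for n,c,zs in(("pump",(.5715,-.006),(.06,.1,.145)),("cap",(.555,-.25),(.06,.1,.145))):
  for z in zs:
    m=(abs(Q[:,2]-z)<.004)&(np.hypot(Q[:,0]-c[0],Q[:,1]-c[1])<.035); q=Q[m]; print(n,z,m.sum(),q.min(0).round(4),q.max(0).round(4))
E
```

```text
time_s: 44.9
eef_pos: [0.5554, -0.2504, 0.3001]
ee_rot: [[0.267, 0.964, 0.0], [0.964, -0.267, 0.0], [0.0, 0.0, -1.0]]
wrist_force: [0.3, 0.5, -0.1]
width: 0.085
pump 0.06 92 [ 0.5486 -0.0014  0.0561] [0.5967 0.019  0.0639]
pump 0.1 95 [ 0.5486 -0.0032  0.0961] [0.5976 0.0196 0.1039]
pump 0.145 261 [ 0.5501 -0.0309  0.1412] [0.5964 0.0178 0.149 ]
cap 0.06 64 [ 0.5309 -0.2503  0.056 ] [ 0.5797 -0.225   0.064 ]
cap 0.1 67 [ 0.5312 -0.2464  0.0961] [ 0.5791 -0.2225  0.104 ]
cap 0.145 107 [ 0.5311 -0.2629  0.1412] [ 0.5784 -0.2252  0.1489]
```

Both tall bottles are upright and where expected. I'm gripping the capped one at TCP z≈0.143.

```bash
python3 -m jog '[0,0,-25,0,85, 0,0,-50,0,85, 0,0,-75,0,85, 0,0,-100,0,85, 0,0,-120,0,85, 0,0,-138,0,85, 0,0,-150,0,85, 0,0,-156,0,85, 0,0,-157,0,85, 0,0,-157,0,40, 0,0,-157,0,40, 0,0,-157,0,40, 0,0,-157,0,40, 0,0,-157,0,40, 0,0,-157,0,40, 0,0,-157,0,40, 0,0,-157,0,40, 0,0,-157,0,40]' 45; python3 -m jog '[0,0,5,0,40, 0,0,12,0,40, 0,0,30,0,40, 0,0,55,0,40, 0,0,80,0,40, 0,0,105,0,40, 0,0,130,0,40, 0,0,155,0,40, 0,0,175,0,40, 0,0,190,0,40, 0,0,195,0,40, 0,0,195,0,40]'
```

```text
time_s: 46.75
eef_pos: [0.5559, -0.2502, 0.1438]
ee_rot: [[0.266, 0.964, 0.001], [0.964, -0.266, -0.001], [-0.001, 0.002, -1.0]]
wrist_force: [0.2, 0.3, 4.5]
width: 0.0483
time_s: 47.95
eef_pos: [0.5555, -0.25, 0.338]
ee_rot: [[0.266, 0.964, 0.0], [0.964, -0.266, -0.0], [-0.0, 0.0, -1.0]]
wrist_force: [-0.6, -0.2, -4.0]
width: 0.0477
```

```bash
python3 -m jog '[1,8,0,0,40, 3,24,0,0,40, 5,44,0,0,40, 7,66,0,0,40, 9,88,0,0,40, 12,110,0,0,40, 14,132,0,0,40, 16,154,0,0,40, 19,176,0,0,40, 21,198,0,0,40, 24,220,0,0,40, 26,242,0,0,40, 29,264,0,0,40, 31,282,0,0,40, 33,297,0,0,40, 33.5,305,0,0,40, 33.5,307,0,0,40, 33.5,307,0,0,40]'; python3 -m jog '[0,0,-20,0,40, 0,0,-45,0,40, 0,0,-70,0,40, 0,0,-95,0,40, 0,0,-115,0,40, 0,0,-125,0,40, 0,0,-125,0,40]'; python3 - <<'E'
from h import *
i,d=snap("side","s13.png"); cv2.imwrite("pics/s13c.png",cv2.resize(i[100:290,170:350,::-1],None,fx=3,fy=3,interpolation=2))
Q=cloud("side",d).reshape(-1,3)
for z in(.09,.11,.13,.16):
    m=(abs(Q[:,2]-z)<.004)&(np.hypot(Q[:,0]-.589,Q[:,1]-.0574)<.032); q=Q[m]; print(z,m.sum(),q.min(0).round(4),q.max(0).round(4))
E
```

```text
time_s: 49.75
eef_pos: [0.5889, 0.057, 0.3377]
ee_rot: [[0.266, 0.964, -0.0], [0.964, -0.266, -0.0], [-0.0, -0.0, -1.0]]
wrist_force: [0.1, 0.1, -3.6]
width: 0.0477
time_s: 50.45
eef_pos: [0.5887, 0.0565, 0.2118]
ee_rot: [[0.267, 0.964, -0.002], [0.964, -0.267, 0.0], [-0.0, -0.002, -1.0]]
wrist_force: [-0.3, -0.5, -2.8]
width: 0.0475
0.09 105 [0.5619 0.0558 0.086 ] [0.6123 0.0815 0.094 ]
0.11 108 [0.5618 0.0545 0.106 ] [0.6116 0.0829 0.114 ]
0.13 106 [0.5637 0.0619 0.1262] [0.6109 0.0825 0.1339]
0.16 110 [0.5636 0.0605 0.156 ] [0.6114 0.0824 0.1639]
```

View pics/s13c.png

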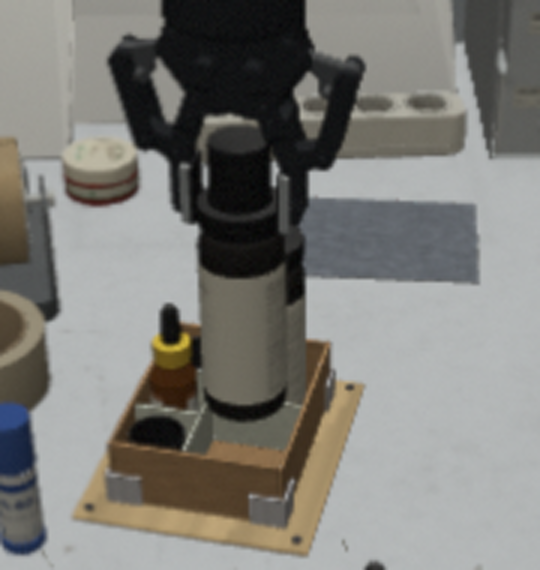

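The capped bottle is upright over the front left cell, its base at crop (243,410). I'm shifting +2 mm and lowering.

```bash
python3 -m jog '[2,0,-8,0,40, 2,0,-18,0,40, 2,0,-28,0,40, 2,0,-38,0,40, 2,0,-47,0,40, 2,0,-54,0,40, 2,0,-59,0,40, 2,0,-62,0,40, 2,0,-63,0,40, 2,0,-63,0,40]'; python3 -m jog '[0,0,-1,0,40, 0,0,-1.5,0,40, 0,0,-1.5,0,40]'
```

```text
time_s: 51.5
eef_pos: [0.5911, 0.057, 0.1499]
ee_rot: [[0.266, 0.964, 0.0], [0.964, -0.266, -0.0], [0.0, 0.0, -1.0]]
wrist_force: [0.6, 0.4, -2.7]
width: 0.0475
time_s: 51.8
eef_pos: [0.5912, 0.057, 0.1488]
ee_rot: [[0.266, 0.964, 0.001], [0.964, -0.266, -0.0], [0.0, 0.001, -1.0]]
wrist_force: [0.1, 1.2, -0.7]
width: 0.0478
```

```bash
python3 -m jog '[0,0,-0.5,0,40, 0,0,-0.5,0,40]'; python3 -m jog '[0,0,0,0,60, 0,0,0,0,80, 0,0,0,0,85, 0,0,0,0,85, 0,0,0,0,85, 0,0,10,0,85, 0,0,25,0,85, 0,0,50,0,85, 0,0,80,0,85, 0,0,120,0,85, 0,0,160,0,85, -20,0,170,0,85, -60,0,170,0,85, -100,0,170,0,85, -140,-30,170,0,85, -160,-70,170,0,85, -170,-110,170,0,85, -170,-150,170,0,85, -170,-190,170,0,85, -170,-190,170,0,85]'; python3 - <<'E'
from h import *
i,d=snap("side","s14.png"); t,_=snap("top","t14.png")
a=cv2.resize(i[100:380,170:370,::-1],None,fx=2,fy=2); b=cv2.resize(t[130:270,130:310,::-1],None,fx=2.2,fy=2.2)
c=np.zeros((560,800,3),np.uint8); c[:a.shape[0],:a.shape[1]]=a; c[:b.shape[0],400:400+b.shape[1]]=b; cv2.imwrite("pics/fin.png",c)
Q=cloud("side",d).reshape(-1,3)
for n,c,zs in(("pump",(.572,-.006),(.145,)),("cap",(.589,.057),(.06,.1,.145)),("yel",(.631,.011),(.06,.08,.1)),("blue",(.525,.242),(.03,.05,.09))):
  for z in zs:
    m=(abs(Q[:,2]-z)<.004)&(np.hypot(Q[:,0]-c[0],Q[:,1]-c[1])<.03); q=Q[m]; print(n,z,m.sum(),q.min(0).round(4),q.max(0).round(4))
E
```

```text
time_s: 52.0
eef_pos: [0.5913, 0.057, 0.1487]
ee_rot: [[0.266, 0.964, 0.001], [0.964, -0.266, -0.0], [0.0, 0.001, -1.0]]
wrist_force: [-2.1, 0.1, 5.4]
width: 0.0475
time_s: 54.0
eef_pos: [0.4207, -0.1365, 0.3182]
ee_rot: [[0.27, 0.963, 0.0], [0.963, -0.27, -0.001], [-0.001, 0.001, -1.0]]
wrist_force: [-0.3, -0.0, -0.4]
width: 0.0851
pump 0.145 128 [ 0.5501 -0.0285  0.1411] [0.5888 0.0154 0.149 ]
cap 0.06 92 [0.5659 0.0591 0.0562] [0.6152 0.083  0.0638]
cap 0.1 99 [0.5656 0.0579 0.096 ] [0.6155 0.0824 0.1038]
cap 0.145 198 [0.5668 0.0441 0.141 ] [0.6138 0.0811 0.149 ]
yel 0.06 75 [0.6177 0.0061 0.056 ] [0.6462 0.0263 0.0639]
yel 0.08 62 [6.206e-01 4.000e-04 7.600e-02] [0.645  0.0224 0.084 ]
yel 0.1 27 [0.627  0.0103 0.0961] [0.6385 0.0181 0.104 ]
blue 0.03 65 [0.5106 0.2428 0.0261] [0.5389 0.2577 0.0339]
blue 0.05 77 [0.5097 0.2381 0.046 ] [0.5391 0.2569 0.054 ]
blue 0.09 39 [0.5186 0.2413 0.086 ] [0.5306 0.2503 0.0938]
```

View pics/fin.png

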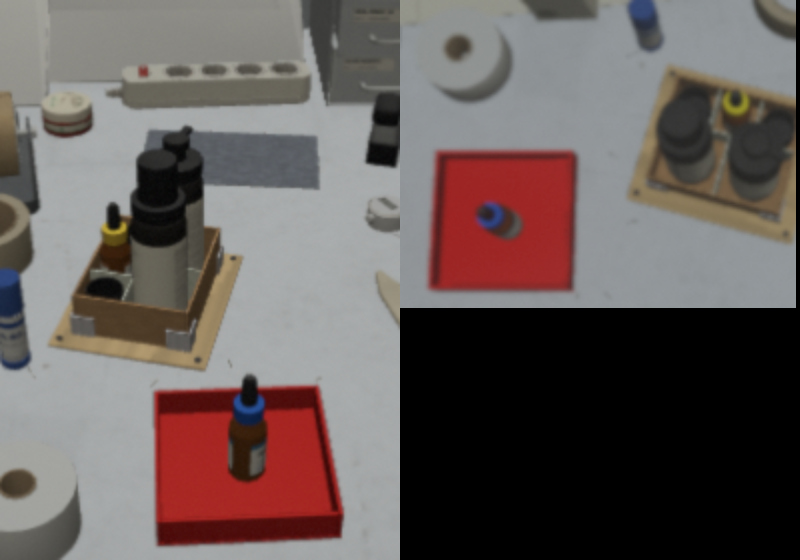

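Everything stands upright in place: capped bottle front left, pump front right, yellow dropper rear middle, and the blue dropper in the red tray at (248,430). The mat is empty and the arm is clear, so I'm handing in.

```bash
python3 -m jog '[0,0,0,0,85, 0,0,0,0,85, 0,0,0,0,85]' && python3 -c "from workcell import ctrl; print(ctrl.hand_in())"
```

```text
time_s: 54.4
eef_pos: [0.4211, -0.1322, 0.318]
ee_rot: [[0.264, 0.964, 0.0], [0.964, -0.264, -0.0], [-0.0, 0.0, -1.0]]
wrist_force: [-0.3, 0.4, -0.1]
width: 0.0853
the job is handed in; nothing more can be done
None
```

The job is done and handed in at 54.4 s of robot time, with every step in the order you asked. Both tall bottles went onto the mat, the blue dropper into the red tray and the yellow dropper into the rear middle cell. Then I returned the pump bottle to the front right cell and the capped bottle to the front left.

- **Final positions:** the last side and top pictures and the depth readings show all four bottles upright. The yellow dropper, pump and capped bottle stand about 1–2 mm from their cell centres, and the blue dropper is near the middle of the red tray.
- **Clearances and forces:** the mat is empty and the gripper was clear of everything at hand-in. The highest wrist force I read was about 17 N, taken at the end of moves rather than continuously.
- **What disagreed:** on both droppers the jaws stopped at about 28.5 mm, not the collar's 22 mm. The pads had caught the top of the bottle body rather than the collar, but both droppers hung straight and were set down cleanly.
- **What disagreed:** the capped bottle's 48 mm section ended about 150 mm above the bench. That is lower than the grip band you gave, so I gripped it at the bottom of that band and it held.

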